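Fit the loose bearing bracket and pass the carriage guide rod through both bushings

ROBOT

A 6-joint arm with a two-finger parallel gripper is mounted at the origin on the work surface. World frame = base frame: x ahead of the robot, y to its left, z up, the work surface at z = 0. Lengths are in m, angles in rad, forces in N, time in s.
With the tool pointing down it reaches from about 0.275 to 0.75 m from the base axis. Payload 10.2 kg.
Tool frame: the origin (TCP) lies midway between the tips of the shut fingers; the grasp point (between the pads) lies 19 mm behind it (env.hold_point_z is the distance from the TCP to the grasp point, in m); z points along the fingers, y is the line along which they close (so a half turn about z gives the same grasp; the last joint's range is limited). The gripper opens to 85 mm and grips with 20 to 120 N. Pads are 22 mm wide; open, the fingers measure 114 mm over their backs; the gripper's body (76 mm by 85 mm) begins 54 mm behind the grasp point. The pads swing forward as they close: fully open they stand 13 mm farther back than shut.
Start: joints at [-1.437, 0.313, 1.498, -0, 1.331, -0.223], TCP at [0.183, -0.492, 0.202] pointing down, gripper open.
Joint ranges: [-2.94, 2.94], [-0.97, 2.17], [0.19, 2.56], [-1.23, 4.37], [0.02, 3.11], [-2.88, 2.88]. Speed limits (rad/s): [2.39, 2.39, 3.01, 3.14, 3.14, 3.14].

INTERFACE

Orientations are given as a unit quaternion [x, y, z, w].
In Python, from bench import env, kinematics, monitor, eyes, job gives the robot as it stands. The module is installed in compiled form; this text tells all that it offers. Calls block until the motion is done:
- env.reach(position, orientation): joint-space move of the TCP to a pose.
- env.movel(position, velocity=0.15, frame=None, guard=None): straight line of the TCP; frame=None keeps the orientation; velocity is the mean speed in m/s. With guard (N) it stops when the force on the tool has changed by that much, and returns True; else False.
- env.set_joints(angles): joint-space move.
- env.release() and env.close_gripper(effort=None): open the fingers fully, or close them until they stop; effort is the grip in N (None keeps the last).
- env.hold(seconds).
- kinematics.ik(position, orientation): joint angles nearest the present ones, or None.
- monitor.sense(): the state.
- eyes.grab_frame(name): name is "side" or "top"; returns a dict with "frame" (384x512x3 uint8, red, green, blue), "mtx" (3x3 intrinsics, pixels), "view" (4x4, takes a point from world to camera coordinates). Camera axes: x right, y down, z forward; pixel columns grow to the right and rows downward; lengths in m; the calibration is good to about 2 mm. A picture is of the moment at which its call begins. There is no depth.
A pose or a line that the arm cannot do raises env.MotionError and nothing moves.
- job.hand_in(): hands the job in; it is judged then, once.
The state is a dict: "clock": time; "joints": joint angles; "qvel": joint speeds; "joint_efforts": joint torques, N m; "position": TCP position; "ee_rot": TCP orientation; "contact_force": force on the tool from outside, world axes, zero at the start; "ft_torque": the same for the moment, N m; "finger_gap": opening from 0.0 (shut) to 1.0 (fully open); "gripper_force": force on a finger pad.
Only numpy, scipy, OpenCV 4.12 (cv2) and the standard library are available. Lean on these libraries where they do the work, as an engineer would, in place of code of your own. Each camera call takes 0.05 s, during which the arm holds its last target. There are 200 camera calls.

TASK

Stand the loose bearing bracket upright in the empty pocket of the guide base, fully home with its bushing in line with the bushing of the bracket that is already fixed there, and let go of it. Then take the steel guide rod from its wooden rest and thread it through both bushings from either side, so that both ends stick out clear of the brackets, and finish still gripping the rod there, without wedging it, so that the screws can be done up. Leave the other things on the bench where they are.

Things in the scene. Friction and masses are not known exactly. Their poses are not given: they have to be found in the camera images.
- guide_base: Dark steel base block, fixed to the table, 170 mm (its x) by 90 mm (its y) by 30 mm high; origin at the centre of its underside on the table, z up. Its x axis is parallel to the line of the two bushings. At x = +32 mm stands the fixed aluminium bracket (20 mm in x, 40 mm in y, top 105 mm above the table), at x = -32 mm is the empty pocket. Nothing stands higher than 34 mm on the rest of the base.
- pocket (a point): Centre of the pocket's floor, 8 mm above the table; axes as the base's. The pocket is open upward, 22 mm (x) by 42 mm (y), 22 mm deep, with upright walls; its mouth is 30 mm above the table.
- fixed_bore (a point): Centre of the bushing in the fixed bracket, 85 mm above the table. The bore is 15 mm in diameter, runs 20 mm through the bracket along the base's x axis, straight, no funnel; a thin bronze flange is seen on both faces.
- line_mid (a point): Point on the bushing line midway between the two bushings once both brackets stand: 85 mm above the table over the base's centre; axes as the base's. The brackets' outer faces lie at x = +42 and -42 mm from it, the gap between the brackets is 44 mm.
- bracket: Loose aluminium bearing bracket, 0.24 kg or somewhat off, standing upright on the table: a plain upright block 20 mm (its x) by 40 mm (its y) by 97 mm high, origin at the centre of its underside. Its lowest 5 mm taper to 15 x 35 mm. The lowest 22 mm go into the pocket, with 1 mm to spare all round; it may go in either way round. It can be gripped over the 40 mm sides from above.
- bracket_bore (a point): Centre of the bushing in the loose bracket, 77 mm above its underside and 20 mm below its top; bore 15 mm in diameter, 20 mm long, along the bracket's x axis. With the bracket home it is 85 mm above the table.
- rod: Straight steel guide rod, 12 mm in diameter, 240 mm long, both ends rounded to half balls, about 0.2 kg; origin at its middle, x axis along the rod (its roll about x is arbitrary). It starts lying level in the rest, its centre line 36 mm above the table.
- rod_rest: Wooden rest, fixed to the table, 160 mm (its x) by 50 mm by 12 mm high, with two notched supports, 20 mm long and 40 mm high, centred 65 mm either side of its middle (so 110 mm of the rod is free between them); the rod lies along its x axis in 14 mm wide notches. Origin at the centre of its underside.
- multimeter: Grey digital multimeter lying flat, 150 x 76 mm, 41 mm high, origin at the centre of its underside. Bystander: not to be moved.
- wrench: Flat steel spanner lying on the table, 180 mm long along its x axis, 8 mm thick, origin at its middle, on the table. Bystander: not to be moved.
- screwdriver: Screwdriver lying on the table, black handle, 200 mm long along its x axis, 26 mm high, origin at its middle, on the table. Bystander: not to be moved.
- stepper: Small square stepper motor standing on its back, 42 x 42 mm, 40 mm high with a thin shaft to 60 mm, origin at the centre of its underside. Bystander: not to be moved.
- jar: Clear jar with a black lid, 64 mm across, 75 mm high, origin at the centre of its underside. Bystander: not to be moved.
- mug: White mug, 80 mm across, 90 mm high, handle on its +y side, origin at the centre of its underside. Bystander: not to be moved.
- cleaner: White plastic bottle, 56 mm across, 150 mm high, origin at the centre of its underside. Bystander: not to be moved.
- cap_box: Small cardboard box, 90 x 60 mm, 35 mm high, origin at the centre of its underside. Bystander: not to be moved.
Mind the look-alikes: they are no part of the job. Several things have the shape of the rod; the one meant has the colours described above. Leave any orange or pink look-alike of the bracket alone.

How it is judged:
By the outcome, as a careful person would: the job done as asked, in the order asked, and still so for the second after the job is handed in, while the arm keeps its last pose, push and grip.
It also fails if it takes over 66 s, if anything falls off the work surface, if the arm or the gripper's body presses on something with over 40 N, if the wrist force passes 120 N, or if a joint passes its speed limit or range.

## Working session

There is one attempt and no reset: what is moved stays moved. The work goes in short steps, each a Python script; the robot and the scene stay as the last script left them, time stands still between calls to the robot, and variables do not carry over. Pictures are saved under pics/ and viewed, at most 10 in all, crops included, and the job is handed in when it is done.

```bash
mkdir -p pics; python3 - <<'E'
from bench import env, kinematics, monitor, eyes, job
import cv2,numpy as np,pickle
d={}
for n in("side","top"):
    f=eyes.grab_frame(n); d[n]=f
    cv2.imwrite(f"pics/{n}0.png",f["frame"][:,:,::-1])
    print(n,np.round(f["mtx"],1).tolist(),np.round(f["view"],3).tolist())
pickle.dump({k:{a:np.array(b) for a,b in v.items() if a in("frame","mtx","view")} for k,v in d.items()},open("f0.pkl","wb"))
s=monitor.sense();print(s["clock"],s["position"],s["ee_rot"],s["finger_gap"],env.hold_point_z)
E
```

```text
side [[350.5, 0.0, 259.6], [0.0, 350.5, 190.6], [0.0, 0.0, 1.0]] [[0.894, -0.448, -0.009, -0.447], [-0.242, -0.467, -0.851, 0.2], [0.377, 0.763, -0.526, 1.022], [0.0, 0.0, 0.0, 1.0]]
top [[359.8, 0.0, 251.9], [0.0, 359.8, 187.6], [0.0, 0.0, 1.0]] [[-0.009, -1.0, 0.001, 0.028], [-0.994, 0.009, -0.106, 0.512], [0.106, -0.002, -0.994, 1.216], [0.0, 0.0, 0.0, 1.0]]
0.1 [ 0.18332295 -0.49168017  0.20170458] [ 9.84129322e-01  1.77451826e-01  1.96202787e-05 -5.72187440e-04] 0.9972281180432264 0.0187
```

View pics/side0.png

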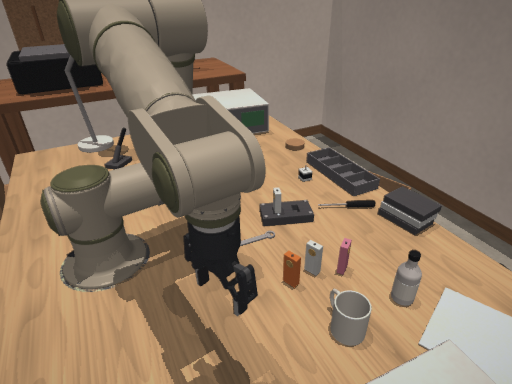

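View pics/top0.png

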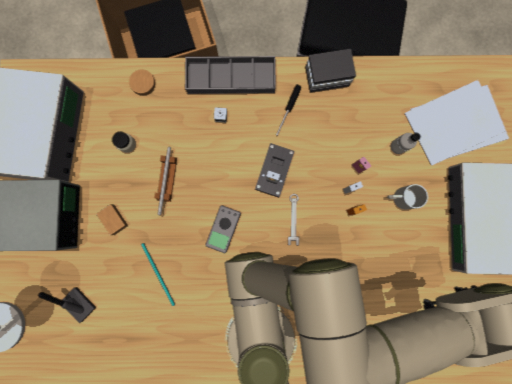

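The side view shows a grey bracket at (314,258), an orange one at (291,269) and a pink one at (344,257). The base is at (287,213), and the arm hides the rest. In the top view the base is at (275,170), the grey bracket at (353,186), and the steel rod in its wooden rest at (166,182). A teal look-alike rod lies at (157,273). The grey bracket and the steel rod in the rest fit the description. I'll confirm both in an enlarged composite.

```bash
python3 - <<'E'
import cv2,numpy as np,pickle
d=pickle.load(open("f0.pkl","rb"))
def crop(n,x,y,w,h,W,H): return cv2.resize(d[n]["frame"][y:y+h,x:x+w,::-1],(W,H),interpolation=cv2.INTER_CUBIC)
a=np.hstack([crop("top",250,138,48,64,240,300) if 0 else crop("top",250,140,50,60,250,300),crop("top",335,150,50,70,214,300),crop("top",145,140,42,80,168,300),crop("top",345,178,20,18,168,300)*0])
b=np.hstack([crop("side",250,180,75,56,400,300),crop("side",276,230,84,63,400,300)])
cv2.imwrite("pics/c1.png",np.vstack([a[:,:800],b]))
for n in d:
    V=d[n]["view"];print(n,"cam",-V[:3,:3].T@V[:3,3])
def ground(n,u,v,z):
    K,V=d[n]["mtx"],d[n]["view"];r=V[:3,:3].T@np.linalg.inv(K)@[u,v,1];c=-V[:3,:3].T@V[:3,3];return c+r*(z-c[2])/r[2]
for k,n,u,v,z in [("base","top",275,170,.03),("br","top",353,186,.097),("rod","top",166,182,.036),("rodA","top",170,149,.036),("rodB","top",161,214,.036),("br","side",314,246,.097),("orange","top",357,210,.097),("pink","top",360,165,.097),("mm","top",223,229,.04),("wrenchA","top",294,197,0),("wrenchB","top",294,243,0)]: print(k,ground(n,u,v,z).round(3))
E
```

```text
side cam [ 0.0626351  -0.88628463  0.70368191]
top cam [0.38026548 0.02543049 1.26343969]
base [ 0.572 -0.057  0.03 ]
br [ 0.507 -0.306  0.097]
rod [0.533 0.318 0.036]
rodA [0.648 0.306 0.036]
rodB [0.423 0.334 0.036]
br [ 0.501 -0.318  0.097]
orange [ 0.428 -0.316  0.097]
pink [ 0.576 -0.332  0.097]
mm [0.371 0.122 0.04 ]
wrenchA [ 0.48  -0.125  0.   ]
wrenchB [ 0.32  -0.121  0.   ]
```

View pics/c1.png

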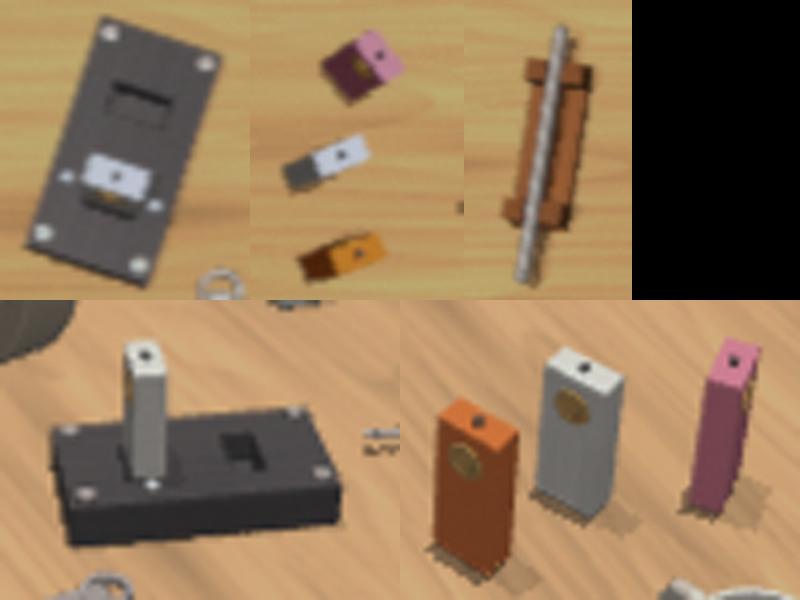

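The composite confirms it: the light grey bracket is in the middle of the three, the metallic rod is in the brown rest, and the pocket is on the far side with the fixed bracket nearer the robot. Next I'll fit silhouette models in both views.

```bash
cat > fit.py <<'E'
import cv2,numpy as np
from scipy.optimize import minimize
S=8
def proj(f,P):
    V,K=f["view"],f["mtx"]; c=P@V[:3,:3].T+V[:3,3]; p=c@K.T; return p[:,:2]/p[:,2:]
def box(cx,cy,z0,z1,lx,ly): return np.array([[cx+a*lx/2,cy+b*ly/2,z] for a in(-1,1) for b in(-1,1) for z in(z0,z1)])
def world(B,p,dz=0):
    c,s=np.cos(p[2]),np.sin(p[2]); return B@np.array([[c,s,0],[-s,c,0],[0,0,1]])+[p[0],p[1],dz]
def mask(f,roi,thr=(.16,.32)):
    x,y,w,h=roi; a=f["frame"][y:y+h,x:x+w].astype(float); r=(a.max(2)-a.min(2))/(a.max(2)+1)
    return np.clip((thr[1]-r)/(thr[1]-thr[0]),0,1)
def render(f,roi,boxes,p,dz):
    x,y,w,h=roi; m=np.zeros((h*S,w*S),np.uint8)
    for B in boxes:
        q=(proj(f,world(B,p,dz))-[x,y]+.5)*S-.5
        cv2.fillConvexPoly(m,cv2.convexHull((q*16).round().astype(np.int32)),255,shift=4)
    return cv2.resize(m,(w,h),interpolation=cv2.INTER_AREA)/255.
def fit(views,boxes,p0,z=False):
    """views: list of (frame,roi,mask); returns x,y,yaw,(dz),cost"""
    def cost(q):
        return sum(((render(f,r,boxes,q[:3],q[3]/1 if z else 0)-m)**2).sum() for f,r,m in views)
    n=4 if z else 3; p=np.array(list(p0)+[0]*(n-3)); st=np.array([.006,.006,.08,.006][:n])
    for k in range(3):
        s=np.vstack([p]+[p+st*np.eye(n)[i] for i in range(n)]); r=minimize(cost,p,method="Nelder-Mead",options=dict(initial_simplex=s,xatol=1e-5,fatol=1e-3,maxiter=300)); p=r.x; st=st/2
    return p,r.fun
BR=[box(0,0,.005,.097,.02,.04),box(0,0,0,.005,.0175,.0375)]
BASE=[box(0,0,0,.03,.17,.09),box(.032,0,.03,.105,.02,.04)]
E
python3 - <<'E'
import pickle,numpy as np,cv2
from fit import *
d=pickle.load(open("f0.pkl","rb"));T,Sd=d["top"],d["side"]
rb_t,rb_s=(336,174,32,24),(300,232,26,48)
ra_t,ra_s=(250,138,50,57),(252,182,66,46)
out=[]
for nm,boxes,rt,rs,p0 in(("bracket",BR,rb_t,rb_s,(.505,-.31,.27)),("base",BASE,ra_t,ra_s,(.572,-.057,2.85))):
    vt,vs=(T,rt,mask(T,rt)),(Sd,rs,mask(Sd,rs))
    for k,v in(("both",[vt,vs]),("both+z",[vt,vs]),("top",[vt]),("side",[vs])):
        p,c=fit(v,boxes,p0,z=k=="both+z"); print(nm,k,p.round(4),round(c,2))
        if k=="both":
            for f,r,m in v:
                g=np.dstack([m,render(f,r,boxes,p,0),m*0]); out.append(cv2.resize((g*255).astype(np.uint8),(400,300),interpolation=0))
cv2.imwrite("pics/m1.png",np.vstack([np.hstack(out[:2]),np.hstack(out[2:])]))
E
```

```text
bracket both [ 0.5055 -0.3124  0.3817] 67.92
bracket both+z [ 0.5052 -0.3129  0.365   0.001 ] 66.8
bracket top [ 0.5075 -0.3173  0.382 ] 6.44
bracket side [ 0.5056 -0.3121  0.3402] 47.47
base both [ 0.573  -0.0537  2.8016] 159.95
base both+z [ 5.7270e-01 -5.4400e-02  2.8081e+00  1.4000e-03] 155.18
base top [ 0.5743 -0.0554  2.8089] 53.78
base side [ 0.5733 -0.052   2.8013] 89.39
```

View pics/m1.png

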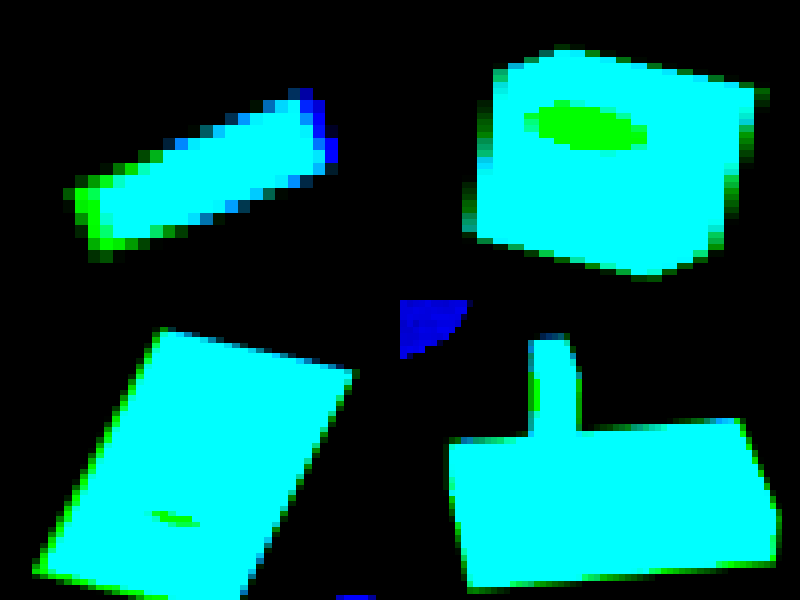

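Both views agree along the bracket's x axis, which the grip won't correct; the heights fit within 1.5 mm. Now I'll pick up the bracket and hover over the pocket.

```bash
cat > h.py <<'E'
from bench import env, kinematics, monitor, eyes, job
import numpy as np,cv2
def Q(y): return [float(np.cos(y/2)),float(np.sin(y/2)),0.,0.]
def st(t=""):
    s=monitor.sense(); x=s["ee_rot"]
    print(t,"t%.1f"%s["clock"],"p",np.round(s["position"],4),"F",np.round(s["contact_force"],1),"M",np.round(s["ft_torque"],2),"gap %.3f g %.0f"%(s["finger_gap"],s["gripper_force"]),"yaw %.3f"%(2*np.arctan2(x[1],x[0])),flush=True); return s
def here(): return np.array(monitor.sense()["position"])
E
python3 - <<'E'
from h import *
env.reach([.506,-.3135,.18],Q(.37)); st("above")
print(env.movel([.506,-.3135,.055],velocity=.12,guard=8)); st("down")
env.close_gripper(60); st("closed")
env.movel([.506,-.3135,.19]); st("lift")
env.reach([.6037,-.0646,.19],Q(2.805-np.pi)); st("over")
env.movel([.6037,-.0646,.105]); st("hover")
import pickle
d={n:{a:np.array(b) for a,b in eyes.grab_frame(n).items() if a in("frame","mtx","view")} for n in("side","top")}
pickle.dump(d,open("f1.pkl","wb"))
c=lambda n,x,y,w,h:cv2.resize(d[n]["frame"][y:y+h,x:x+w,::-1],(400,400),interpolation=cv2.INTER_CUBIC)
cv2.imwrite("pics/hov.png",np.hstack([c("side",240,150,90,90),c("top",235,120,90,90)]))
E
```

```text
above t1.5 p [ 0.5054 -0.3144  0.1801] F [ 0.2 -0.4  0.2] M [ 0.04 -0.    0.07] gap 0.999 g 0 yaw 0.369
False
down t2.7 p [ 0.5063 -0.3138  0.0558] F [-0.1  0.5 -0.5] M [0.01 0.   0.06] gap 1.002 g 0 yaw 0.370
closed t3.2 p [ 0.5064 -0.3138  0.0557] F [0.  0.6 4.8] M [ 0.03 -0.02  0.03] gap 0.450 g 61 yaw 0.370
lift t4.2 p [ 0.5056 -0.3131  0.1887] F [ 0.1  0.4 -2.3] M [0.05 0.02 0.03] gap 0.449 g 61 yaw 0.370
over t5.3 p [ 0.6035 -0.0654  0.1896] F [-0.4 -0.8 -3.1] M [ 0.   -0.06 -0.02] gap 0.448 g 61 yaw -0.336
hover t6.0 p [ 0.6042 -0.0652  0.106 ] F [-0.1  0.1 -2.9] M [-0.03 -0.02  0.  ] gap 0.446 g 61 yaw -0.337
```

View pics/hov.png

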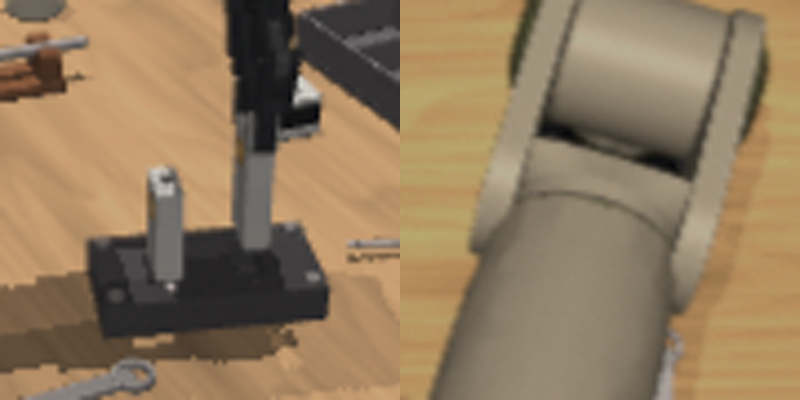

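The side crop shows the bracket held upright above the pocket at about (252,245); the arm hides it in the top view. Next is a guarded descent, going home at z ≈ 0.0637.

```bash
python3 - <<'E'
from h import *
p=np.array([.6037,-.0646])
print(env.movel([*p,.084],velocity=.06,guard=8)); st("mouth")
print(env.movel([*p,.060],velocity=.03,guard=12)); st("in")
E
```

```text
False
mouth t6.6 p [ 0.6036 -0.0646  0.0837] F [-0.5  1.  -3.6] M [-0.   -0.01  0.02] gap 0.445 g 61 yaw -0.337
True
in t7.3 p [ 0.6039 -0.0644  0.0637] F [-0.9  0.3  4.6] M [ 0.02  0.06 -0.01] gap 0.449 g 61 yaw -0.337
```

The bracket is home at z = 0.0637, as predicted. I'll release it, back off, move the arm clear and look again for the rod and to check the seating.

```bash
python3 - <<'E'
from h import *
env.release(); st("rel")
env.movel([.6037,-.0646,.22],velocity=.2)
env.reach([.15,.42,.30],Q(0.5)); st("park")
import pickle
d={n:{a:np.array(b) for a,b in eyes.grab_frame(n).items() if a in("frame","mtx","view")} for n in("side","top")}
pickle.dump(d,open("f2.pkl","wb"))
c=lambda n,x,y,w,h,W,H:cv2.resize(d[n]["frame"][y:y+h,x:x+w,::-1],(W,H),interpolation=cv2.INTER_CUBIC)
cv2.imwrite("pics/after.png",np.vstack([np.hstack([c("side",240,165,90,68,400,300),c("side",190,130,90,68,400,300)]),np.hstack([c("top",245,130,64,75,256,300),c("top",140,135,60,90,200,300),c("top",60,135,86,75,344,300)])]))
E
```

```text
rel t7.8 p [ 0.6032 -0.0642  0.0628] F [-0.6  0.2 -0.3] M [ 0.05 -0.02 -0.02] gap 1.002 g 0 yaw -0.337
park t11.1 p [0.1505 0.4199 0.2998] F [ 0.3 -0.1  0.3] M [-0.02 -0.01  0.03] gap 0.998 g 0 yaw 0.499
```

View pics/after.png

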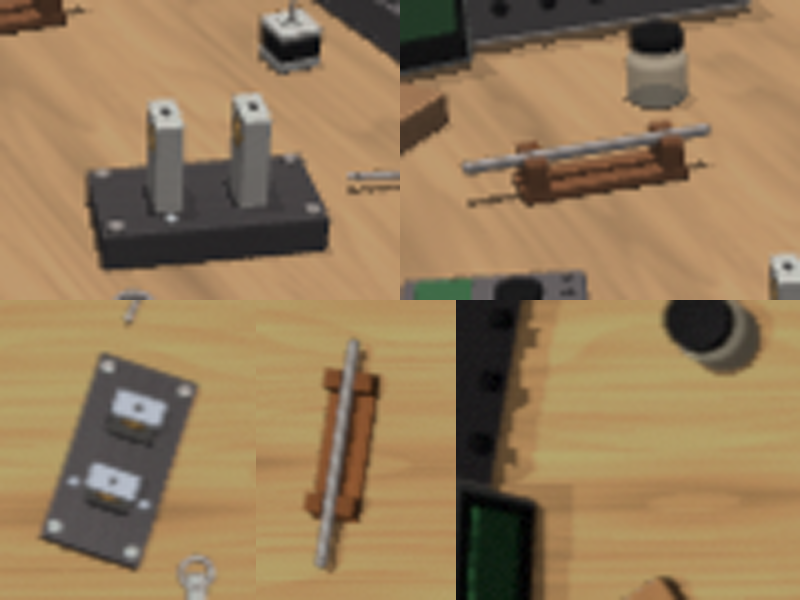

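The loose bracket stands upright in the pocket beside the fixed one, with its top at side (297,187). The rod is now clear in both views: side ends at (204,168) and (260,159), top ends at (169,147) and (160,215). I'll fit the rod and refit the base.

```bash
python3 - <<'E'
import pickle,numpy as np
from fit import *
d=pickle.load(open("f2.pkl","rb"));T,Sd=d["top"],d["side"]
t=np.linspace(0,2*np.pi,16,endpoint=False);L=[]
for x,r in((-.12,.001),(-.1185,.004),(-.114,.006),(.114,.006),(.1185,.004),(.12,.001)): L.append(np.c_[np.full(16,x),r*np.cos(t),.036+r*np.sin(t)])
ROD=[np.vstack(L)]
rt,rs=(150,138,30,85),(198,150,68,26)
vt,vs=(T,rt,mask(T,rt,(.15,.3))),(Sd,rs,mask(Sd,rs,(.15,.3)))
for k,v in(("both",[vt,vs]),("both+z",[vt,vs]),("top",[vt]),("side",[vs])):
    p,c=fit(v,ROD,(.533,.319,-.12),z=k=="both+z"); print("rod",k,p.round(4),round(c,2),round(vt[2].sum(),0),round(vs[2].sum(),0))
B2=BASE+[box(-.032,0,.03,.105,.02,.04)]
ra_t,ra_s=(250,138,50,57),(252,182,66,46)
vt,vs=(T,ra_t,mask(T,ra_t)),(Sd,ra_s,mask(Sd,ra_s))
for k,v in(("both",[vt,vs]),("top",[vt]),("side",[vs])):
    p,c=fit(v,B2,(.573,-.0537,2.805)); print("base",k,p.round(4),round(c,2), "pocket",(p[:2]-.032*np.array([np.cos(p[2]),np.sin(p[2])])).round(4))
E
```

```text
rod both [ 0.5377  0.3261 -0.1308] 98.89 220.0 162.0
rod both+z [ 0.5371  0.3251 -0.1298  0.0027] 79.03 220.0 162.0
rod top [ 0.5389  0.3254 -0.1307] 12.85 220.0 162.0
rod side [ 0.5371  0.3305 -0.1297] 63.5 220.0 162.0
base both [ 0.5733 -0.0537  2.8004] 128.98 pocket [ 0.6035 -0.0644]
base top [ 0.5739 -0.0556  2.8095] 64.64 pocket [ 0.6041 -0.066 ]
base side [ 0.5737 -0.052   2.7963] 46.93 pocket [ 0.6039 -0.0628]
```

```bash
python3 - <<'E'
from h import *
yr=-.1308; u=np.array([np.cos(yr),np.sin(yr)])
g=np.array([.5375,.326])-.020*u
env.reach([*g,.16],Q(yr)); st("above")
print(env.movel([*g,.0185],velocity=.12,guard=8)); env.hold(.2); st("down")
env.close_gripper(100); env.hold(.2); s=st("closed")
env.movel([*here()[:2],.10],velocity=.1); env.hold(.2); st("lift")
b=2.803; ub=np.array([np.cos(b),np.sin(b)])
mid=np.array([.6039,-.0644])+.032*ub; print("mid",mid)
pre=mid+.205*ub
env.reach([*pre,.14],Q(b-np.pi)); env.hold(.2); st("pre")
import pickle
d={n:{a:np.array(b) for a,b in eyes.grab_frame(n).items() if a in("frame","mtx","view")} for n in("side","top")}
pickle.dump(d,open("f3.pkl","wb"))
c=lambda n,x,y,w,h,W,H:cv2.resize(d[n]["frame"][y:y+h,x:x+w,::-1],(W,H),interpolation=cv2.INTER_CUBIC)
cv2.imwrite("pics/pre.png",np.hstack([c("side",200,140,130,100,520,400),c("top",240,130,70,100,280,400)]))
E
```

```text
above t12.7 p [0.5171 0.3295 0.1608] F [-0.6  0.6 -0.3] M [ 0.04 -0.03 -0.  ] gap 0.999 g 0 yaw -0.129
False
down t14.2 p [0.5179 0.3287 0.0189] F [0.1 0.3 0.3] M [-0.01  0.04 -0.04] gap 1.002 g 0 yaw -0.131
closed t15.2 p [0.5177 0.3286 0.0185] F [ 0.6 -0.5 -0.9] M [0.05 0.01 0.02] gap -0.003 g 0 yaw -0.131
lift t16.4 p [0.5175 0.3285 0.0994] F [-0.2 -0.2  1. ] M [ 0.01  0.   -0.03] gap -0.005 g 0 yaw -0.131
mid [ 0.57371686 -0.05377088]
pre t17.9 p [0.3806 0.0147 0.1399] F [-0.3 -0.1  1. ] M [ 0.02 -0.06 -0.02] gap 0.000 g 0 yaw -0.338
```

View pics/pre.png

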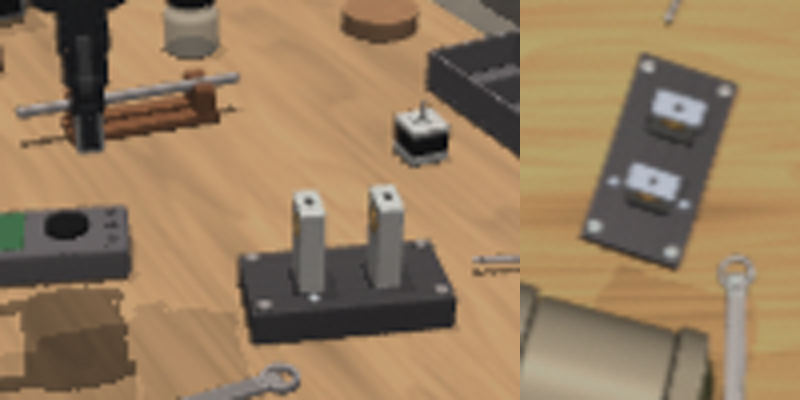

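The gripper closed on nothing: gap 0, and the rod still lies in the rest at side ends (204,168) and (260,159). I'll check whether it moved.

```bash
python3 - <<'E'
import pickle,numpy as np
from fit import *
t=np.linspace(0,2*np.pi,16,endpoint=False);L=[]
for x,r in((-.12,.001),(-.1185,.004),(-.114,.006),(.114,.006),(.1185,.004),(.12,.001)): L.append(np.c_[np.full(16,x),r*np.cos(t),.036+r*np.sin(t)])
ROD=[np.vstack(L)]
out=[]
for fn in("f2","f3"):
    d=pickle.load(open(fn+".pkl","rb"));T,Sd=d["top"],d["side"]
    rt=(150,138,30,85);v=(T,rt,mask(T,rt,(.15,.3)))
    p,c=fit([v],ROD,(.533,.319,-.12)); print(fn,p.round(4),round(c,2))
    m=v[2];r=render(T,rt,ROD,p,0)
    a=cv2.resize(T["frame"][138:223,150:180,::-1],(190,540),interpolation=cv2.INTER_CUBIC)
    out+=[a,cv2.resize((np.dstack([m,r,m*0])*255).astype(np.uint8),(190,540),interpolation=0)]
cv2.imwrite("pics/rodcmp.png",np.hstack(out))
E
```

```text
f2 [ 0.5389  0.3254 -0.1307] 12.85
f3 [ 0.5385  0.3256 -0.1294] 12.7
```

View pics/rodcmp.png

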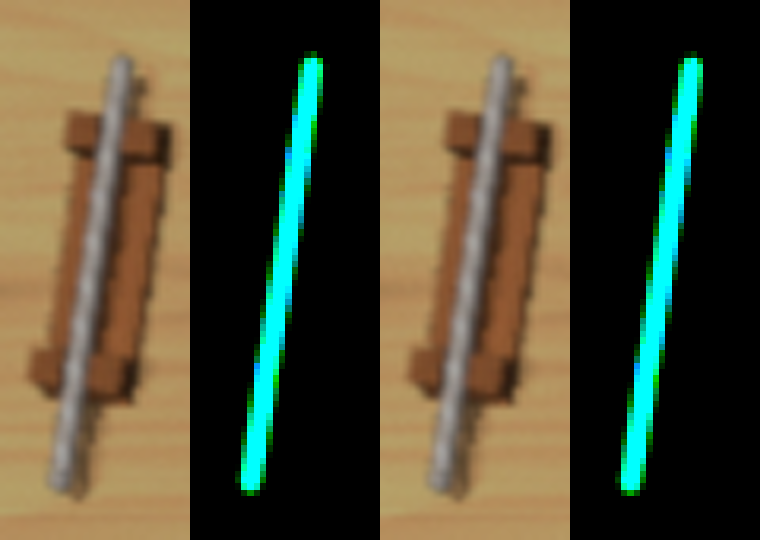

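The rod hasn't moved. I'll probe its top with the shut fingers, then retry, with pictures before and after closing.

```bash
python3 - <<'E'
from h import *
yr=-.1308; u=np.array([np.cos(yr),np.sin(yr)])
g=np.array([.5375,.326])-.020*u
env.reach([*g,.10],Q(yr)); env.hold(.1)
env.movel([*g,.055],velocity=.1)
print(env.movel([*g,.030],velocity=.02,guard=4)); st("probe")
env.movel([*g,.075],velocity=.15)
env.release()
env.movel([*g,.0185],velocity=.12,guard=8); env.hold(.1); st("down")
f=eyes.grab_frame("side")["frame"]
env.close_gripper(40); st("closed")
f2=eyes.grab_frame("side")["frame"]
c=lambda f:cv2.resize(f[115:195,190:270,::-1],(400,400),interpolation=cv2.INTER_CUBIC)
cv2.imwrite("pics/grip.png",np.hstack([c(f),c(f2)]))
E
```

```text
False
probe t21.4 p [0.5177 0.3287 0.0301] F [-0.  -0.2 -0.5] M [-0.04 -0.01 -0.05] gap 0.004 g 0 yaw -0.131
down t23.3 p [0.5183 0.3288 0.0196] F [-0.1 -1.4 -0.9] M [-0.02  0.04 -0.01] gap 0.999 g 0 yaw -0.131
closed t24.1 p [0.5177 0.3286 0.0185] F [0.2 0.3 0.1] M [ 0.02  0.   -0.03] gap -0.000 g 0 yaw -0.131
```

View pics/grip.png

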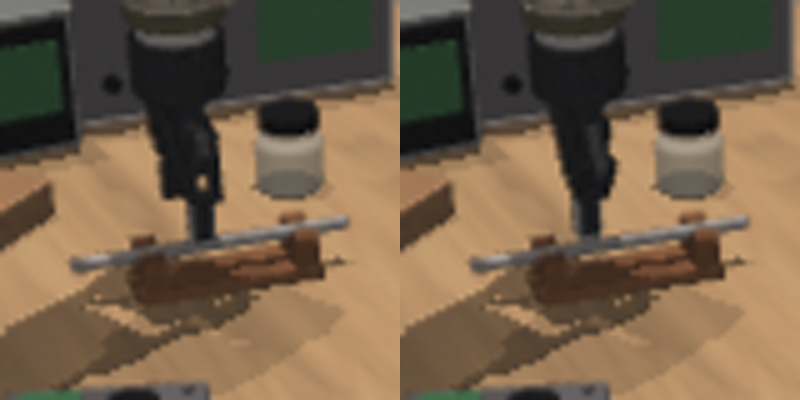

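The fingers are behind the rod on its +y side; both finger tips are hidden by the rod. I'll compare the projected TCP with where it appears in the picture.

```bash
python3 - <<'E'
from h import *
from fit import proj
import pickle
s=st()
p=here()
for n in("side","top"):
    f=eyes.grab_frame(n); f={k:np.array(f[k]) for k in("frame","mtx","view")}
    print(n,"view same:",np.abs(f["view"]-pickle.load(open("f2.pkl","rb"))[n]["view"]).max())
    yr=-.1308;y=np.array([np.sin(yr),-np.cos(yr),0])
    print(proj(f,np.array([p,p+[0,0,.0175],p+[0,0,.06],p+[0,0,.0175]+.04*y])).round(1))
    if n=="side":
        a=f["frame"][150:176,215:240].astype(int); 
        for r in a[::2]: print(" ".join("%3d/%2d"%(q.max(),(q.max()-q.min())*99//(q.max()+1)) for q in r[::2]))
E
```

```text
t24.2 p [0.5177 0.3286 0.0185] F [ 0.1 -0.8  1.5] M [ 0.02 -0.01 -0.07] gap -0.004 g 0 yaw -0.131
side view same: 0.0
[[228.  168. ]
 [227.8 164.3]
 [227.2 155. ]
 [230.3 168.6]]
177/42 188/42 194/42 193/42  82/33  26/ 7  23/ 4  34/ 5  27/ 7 177/41 194/42 194/41 194/41
167/42 173/42 186/42 191/42 122/39  22/ 4  24/ 7  26/ 7  24/ 7 186/42 194/41 192/42 193/41
172/42 166/42 171/42 184/42 190/42  37/ 2  27/ 3  26/ 7  97/36 191/42 192/43 193/42 191/42
176/42 173/42 165/42 173/42 186/42  81/ 7  28/ 6  41/ 2 190/40 194/42 190/42 192/42 194/42
175/42 173/42 169/42 165/42 176/42  83/ 7  26/ 3  39/ 2 190/40 193/41 194/42 191/42 192/42
180/42 173/42 164/42 159/42 168/42  85/10  29/ 6  28/ 6 184/41 194/41 194/42 190/42 190/42
167/43 121/45  99/45 156/42 163/42 129/31  76/ 3  70/ 4 126/30 107/23 146/10 124/11 116/ 7
187/42  78/32  85/19  92/14  88/12  87/10  82/ 5  83/ 7  80/ 7  79/ 6 121/30 145/36 177/41
 90/ 6  75/15  65/42  59/44  82/25  83/31 162/40 125/42 136/46 129/48 124/51 118/53 116/54
107/38  59/44  67/50  68/50  74/50  81/51  63/51  63/51  63/49  73/50  75/50  65/51 110/54
 90/42  71/52  65/49  65/49  69/49  65/51  64/50  65/49  65/49  65/49  64/50  72/51  80/51
110/41  64/50  67/52  65/49  68/48  61/49  68/50  73/50  70/50  72/50  73/50  71/49  74/50
 92/40  63/46  71/50  71/50  71/50  72/50  75/52  74/46  73/42  86/40 141/42  81/38  85/40
top view same: 0.0
[[164.2 186.9]
 [162.9 186.4]
 [159.8 185. ]
 [174.5 187.8]]
```

The projection explains the miss. The TCP should appear at side (228,168), below the rod, but the finger tips end at row 162, the rod's upper edge. So the real tips are about 20–25 mm higher than reported, and the hover picture, with the bracket held near its top, agrees. I'll measure the offset by pressing lightly on the rod with the shut fingers.

```bash
python3 - <<'E'
from h import *
g=here()[:2]
print(env.movel([*g,.035],velocity=.1))
print(env.movel([*g,-.012],velocity=.03,guard=4)); s=st("probe")
env.movel([*g,.06],velocity=.15); st("up")
E
```

```text
False
True
probe t25.5 p [0.5177 0.3288 0.0128] F [-1.   0.1  5.2] M [0.03 0.14 0.01] gap -0.003 g 2 yaw -0.131
up t25.9 p [0.5174 0.3285 0.0592] F [-0.4  0.1 -0.3] M [-0.02  0.   -0.07] gap 0.000 g 0 yaw -0.131
```

The tips really sit about 29 mm above the reported z (contact at 0.0128 against the rod top at 0.042). I'll redo the grasp with that correction. Heights for the insertion are relative, so they're unaffected.

```bash
python3 - <<'E'
from h import *
import json
yr=-.1308; u=np.array([np.cos(yr),np.sin(yr)])
g=np.array([.5375,.326])-.020*u
env.release()
print(env.movel([*g,-.009],velocity=.08,guard=6)); env.hold(.1); st("down")
env.close_gripper(60); env.hold(.2); s=st("closed")
if s["finger_gap"]>.05:
    zg=float(s["position"][2])
    env.close_gripper(100)
    xy=here()[:2]
    print(env.movel([*xy,zg+.03],velocity=.08)); env.hold(.1); s=st("lift")
    json.dump(zg,open("zg.json","w"))
E
```

```text
False
down t27.8 p [ 0.518   0.3288 -0.0084] F [ 0.7 -0.5 -0.8] M [0.03 0.01 0.01] gap 0.999 g 0 yaw -0.131
closed t28.7 p [ 0.518   0.3297 -0.0087] F [ 0.2  5.9 -0.3] M [ 0.86 -0.07 -0.04] gap 0.119 g 58 yaw -0.131
False
lift t29.6 p [0.5177 0.3294 0.0208] F [-0.8  0.  -2.2] M [ 0.03  0.07 -0.04] gap 0.101 g 98 yaw -0.131
```

```bash
python3 - <<'E'
from h import *
import json
zg=json.load(open("zg.json")); z=zg+.049
b=2.803; ub=np.array([np.cos(b),np.sin(b)]); mid=np.array([.6039,-.0644])+.032*ub
at=lambda s,dz=0:[*(mid+s*ub),z+dz]
env.movel([*here()[:2],z+.045],velocity=.15)
env.reach(at(.205,.045),Q(b-np.pi)); 
env.movel(at(.205),velocity=.1); env.hold(.2); st("pre")
h=env.movel(at(.160),velocity=.04,guard=5); s=st("in1 %s"%h)
d=np.array(s["position"])[:2]-mid; print("along",d@ub,"perp",d@[-ub[1],ub[0]],"dz",s["position"][2]-z)
f={n:eyes.grab_frame(n) for n in("side","top")}
import pickle; pickle.dump({n:{k:np.array(v[k]) for k in("frame","mtx","view")} for n,v in f.items()},open("f4.pkl","wb"))
E
```

```text
pre t32.2 p [0.3807 0.0143 0.0408] F [-0.  -0.5 -2. ] M [-0.05  0.06 -0.03] gap 0.102 g 98 yaw -0.338
in1 False t33.5 p [ 0.4226 -0.0005  0.0403] F [ 0.8  0.9 -2.4] M [-0.04  0.05  0.04] gap 0.104 g 98 yaw -0.339
along 0.16018835432862144 perp -1.983063419035147e-05 dz 4.6176125712699134e-06
```

The tip has passed the fixed bushing's full depth without contact. I'll go on through the loose bracket.

```bash
python3 - <<'E'
from h import *
import json
zg=json.load(open("zg.json")); z=zg+.049
b=2.803; ub=np.array([np.cos(b),np.sin(b)]); mid=np.array([.6039,-.0644])+.032*ub
at=lambda s,dz=0:[*(mid+s*ub),z+dz]
for s_ in(.122,.095,.070):
    h=env.movel(at(s_),velocity=.04,guard=5); s=st("%s"%h)
    d=np.array(s["position"])[:2]-mid; print("along",(d@ub).round(4),"perp",(d@[-ub[1],ub[0]]).round(4),"dz",round(s["position"][2]-z,4))
    if h: break
env.hold(.3); st("settled")
f={n:eyes.grab_frame(n) for n in("side","top")}
c=lambda n,x,y,w,h,W,H:cv2.resize(f[n]["frame"][y:y+h,x:x+w,::-1],(W,H),interpolation=cv2.INTER_CUBIC)
cv2.imwrite("pics/ins.png",np.hstack([c("side",220,150,110,88,500,400),c("top",240,120,60,88,272,400)]))
E
```

```text
False t34.7 p [ 0.4584 -0.0131  0.0403] F [-0.1  0.5 -2.7] M [-0.01  0.03  0.05] gap 0.101 g 98 yaw -0.338
along 0.1222 perp -0.0 dz -0.0
False t35.5 p [ 0.4839 -0.0221  0.0402] F [-1.3 -0.4 -2.6] M [ 0.06 -0.04 -0.02] gap 0.100 g 98 yaw -0.339
along 0.0952 perp -0.0 dz -0.0001
False t36.3 p [ 0.5075 -0.0304  0.0402] F [ 1.2  0.4 -2.2] M [0.06 0.05 0.01] gap 0.102 g 98 yaw -0.339
along 0.0702 perp -0.0 dz -0.0001
settled t36.6 p [ 0.5077 -0.0305  0.0404] F [-0.1 -0.3 -2.1] M [ 0.02  0.03 -0.  ] gap 0.102 g 98 yaw -0.339
```

View pics/ins.png

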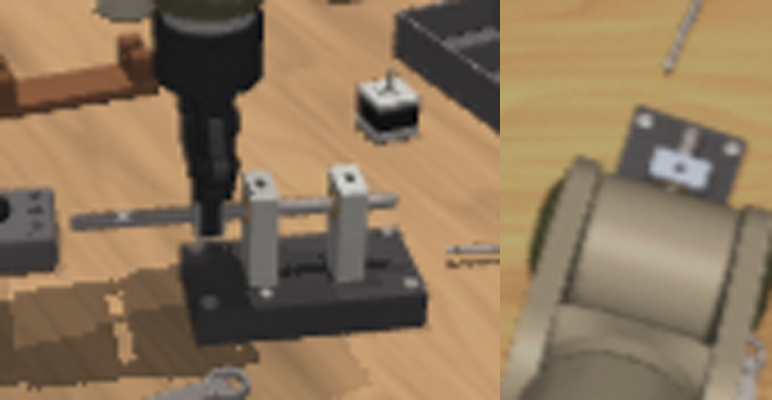

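The rod passes through both bushings. It sticks out past the loose bracket at side (307,194) and past the fixed one at (236,199). The wrist feels only the rod's weight, so nothing is wedged. Handing in.

```bash
python3 -c "
from bench import job; print(job.hand_in())"
```

```text
the job is handed in; nothing more can be done
None
```

The job is handed in at about 37 s: the loose bracket stands fully home, and the rod is through both bushings, clear at both ends and still gripped with only its own weight (about 2 N) on the wrist; one empty grasp, from tips sitting about 29 mm above the reported height, was found and corrected.

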